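Close the instrument cassette: feel the cover plate onto its studs and lock it

ROBOT

A 6-joint arm with a two-finger parallel gripper is mounted at the origin on a cart in front of the work surface, level with it; the furniture and walls round the work are solid. World frame = base frame: x ahead of the robot, y to its left, z up, the work surface at z = 0. Lengths are in m, angles in rad, forces in N, time in s.
With the tool pointing down it reaches from about 0.3 to 1 m from the base axis. Payload 5.1 kg.
Tool frame: the origin (TCP) lies at the very end of the fingers, on their centre line; the grasp point (between the pads) lies 19 mm behind it (env.grip_depth is the z of the grasp point in the tool frame, in m); z points along the fingers, y is the line along which they close (so a half turn about z gives the same grasp; the last joint's range is limited). The gripper opens to 95 mm and grips with 3 to 60 N. Pads are 20 mm wide; open, the fingers measure 119 mm over their backs; the gripper's body (75 mm by 180 mm) begins 59 mm behind the grasp point.
Start: joints at [1.14, 0.124, 1.65, -0, 1.367, -0.083], TCP at [0.222, 0.611, 0.215] pointing down, gripper open.
Joint ranges: [-2.61, 2.61], [-1.02, 2.33], [0.03, 2.71], [-1.35, 4.49], [0.32, 2.68], [-2.91, 2.91]. Speed limits (rad/s): [2.57, 2.57, 3.14, 3.14, 3.14, 3.14].

INTERFACE

Orientations are given as a unit quaternion [w, x, y, z].
In Python, from workcell import env, viewer, sensors gives the robot as it stands (env), with the cameras (viewer) and the readings (sensors).
- The arm moves only by the shell command python3 drive.py 'ROWS' [FORCE]. ROWS is a JSON list that holds a single list of rows (three levels of brackets), with 1 to 8 rows, each of 7 numbers: the finger opening in m, then dx, dy, dz in shares of 0.8 m (1.0 is 0.8 m), then a rotation vector rx, ry, rz in a scale on which 1.0 is pi/2 rad; each row is the pose to reach, as a shift and turn from the pose commanded when the command began, along the tool's axes at that moment; what a row does not reach only later rows make up. A row lasts 1/8 s, in which the tool goes at most 0.0625 m and 0.188 rad, less where a joint would pass 70% of its speed; a pose out of reach is approached as far as the arm can. The fingers move at their own pace and stop on an object; FORCE is the grip in N (left out, the last holds). Time passes only in rows, so rows that do not move let the fingers close. It prints the time, the measured TCP pose, the force, the opening and the grip force at its end. Shift and turn numbers lie between -1 and 1, and a call with a number outside is refused. Input that does not fit is refused with a message, and nothing moves.
- sensors.sense(): the state, without advancing time (a new reading comes with each control period).
- viewer.read_camera(name): name is "scene" or "top"; returns the picture (384x512x3 uint8, red, green, blue); there is no depth.
- viewer.get_calibration(name): a dict with "camera_matrix" (3x3 intrinsics, pixels), "world_to_cam" (4x4, takes a point from world to camera coordinates). Camera axes: x right, y down, z forward; pixel columns grow to the right and rows downward; lengths in m; the calibration is good to about 2 mm. A picture is of the moment at which its call begins. get_calibration takes no time and is no camera call.
- env.hand_in(): hands the job in; it is judged then, once.
The state is a dict: "time_s": time; "joint_positions": joint angles; "joint_velocities": joint speeds; "tau": joint torques, N m; "position": TCP position; "orientation": TCP orientation; "wrist_force": force on the tool from outside, world axes, zero at the start; "moment": the same for the moment, N m; "gripper_width": finger opening in m; "finger_force": force on a finger pad.
Only numpy, scipy, OpenCV 4.12 (cv2) and the standard library are available. Lean on these libraries where they do the work, as an engineer would, in place of code of your own. Each camera call takes 0.05 s, during which the arm holds its last target. There are 200 camera calls.

TASK

Pick up the steel cover plate by its blue grip bar and lay it on the aluminium instrument cassette; pressing gently (never more than about 3 kg), slide it along until its two holes drop over the studs and it lies flush on the seat. Then push the blue catch fully home so that it reaches over the plate's edge, and let go. Leave the other things on the table where they are.

Things in the scene. Friction and masses are not known exactly. Their poses are not given: they have to be found in the camera images.
- cassette: Aluminium instrument cassette fixed to the table, forceps in its well. Origin on the table below the middle of the well; z up, y along the well, -x the catch side (roughly towards the robot). Spans x -95 to +45, y -115 to +115 mm. The plate lies with its long side along y: seated its underside is 20 mm above the origin; riding on the studs, 29 mm.
- seat (a point): Middle of the seat (four small rubber domes, tops 20 mm above the cassette origin; metal 1.2 mm lower), same axes. Two steel studs (10 mm diameter, 0.6 mm bevel) stand 9 mm above the seat at x = 0, y = d - 78 and d + 78 mm, on one pin bar clamped anywhere along y: d lies between -18 and +18 mm, is not measured and must be felt. A seated plate is centred at y = d.
- cover_plate: Loose steel cover plate, 70 (x) x 182 (y) x 5 mm thick, 0.25 kg, flat on the table at the start. Origin at the centre of its underside, z up. Two rectangular through holes at x = 0, y = -78 and +78 mm, each 15 mm along x and 13 mm along y. Mid-top stands a blue grip bar, 14 mm thick (x), 44 mm long (y), top 33 mm above the origin: pinch it across x. Same either way round.
- catch (a joint): Sliding blue catch on the cassette's -x side: 0 open (clear of the plate), 0.022 m fully home, moving along the cassette's +x. It stays where it is left; about 1.5 N of friction. Its tongue (30 mm wide) passes 2 mm above a seated plate and is blocked by a plate that is not seated.
- catch_knob (a point): Top of the blue catch knob, a block 12 mm along the cassette's x, 14 mm along its y, standing 22 mm above the tongue; the point is 54 mm above the table (tongue top at 32 mm). When open it is 73 mm from the cassette origin towards -x, when home 51 mm. Pinch it across the cassette's y. Moves with the catch.
- tape_roll: Bystander: roll of white tape lying flat, 76 mm across, 19 mm high; origin at the centre of its underside
- lid_white: Bystander: white screw lid lying flat, 56 mm across, 15 mm high; origin at the centre of its underside
- suture_pack: Bystander: flat paper and film pouch, 98 x 57 x 13 mm; origin at the centre of its underside
- cup_pink: Bystander: clear cup with pink rinse, 65 mm across, 68 mm high; origin at the centre of its underside
- needle_holder: Bystander: needle holder with gold rings lying flat, 138 mm long, 49 mm wide, 7 mm high; origin at the centre of its underside

How it is judged:
On the way:
1. the cover plate lies flush on the cassette's seat with the studs through its holes (z of cover_plate in the frame of cassette between 0.017 and 0.0215 m and horizontal distance between cover_plate and cassette below 0.024 m and angle between the z axis of cover_plate and the z axis of cassette, either way round below 0.03 rad and angle between the y axis of cover_plate and the y axis of cassette, either way round below 0.1 rad and value of joint catch below 0.008 m), for 0.2 s.
At the end, for the whole second after the job is handed in: The plate lies flush on the seat over both studs (underside within 1.5 mm of the seat, tilt under 0.03 rad, centre within 24 mm of the cassette origin, long sides within 0.1 rad) and at rest; the catch, closed after seating, is at least 19 of its 22 mm home (z of cover_plate in the frame of cassette between 0.017 and 0.0215 m and horizontal distance between cover_plate and cassette below 0.024 m and angle between the z axis of cover_plate and the z axis of cassette, either way round below 0.03 rad and angle between the y axis of cover_plate and the y axis of cassette, either way round below 0.1 rad and value of joint catch above 0.019 m and linear speed of cover_plate below 0.02 m/s); the robot touches nothing.
It fails at once if the plate is pressed against the cassette or its studs with more than 30 N (contact force between cover_plate and cassette above 30 N).
It fails at once if a bystander (tape roll, white lid, suture pack, pink cup or needle holder) is moved by more than 25 mm (distance of any of tape_roll, lid_white, suture_pack, cup_pink, needle_holder from where it was at the start of the episode above 0.025 m).
It also fails if it takes over 67 s, if anything falls off the work surface, if the arm or the gripper's body presses on something with over 40 N, if the wrist force passes 120 N, or if a joint passes its speed limit or range.

## Working session

There is one attempt and no reset: what is moved stays moved. The work goes in short steps, Python scripts to look and compute and a shell command to move; the robot and the scene stay as the last step left them, time stands still between calls to the robot, and variables do not carry over. Pictures are saved under pics/ and viewed, at most 10 in all, crops included, and the job is handed in when it is done.

```bash
mkdir -p pics; ls
python3 - <<'E'
from workcell import env, viewer, sensors
import cv2,numpy as np
for n in("scene","top"):
    im=viewer.read_camera(n); cv2.imwrite(f"pics/{n}0.png",im[:,:,::-1])
    c=viewer.get_calibration(n); print(n,np.round(c["camera_matrix"],2).tolist(),np.round(c["world_to_cam"],4).tolist())
print(sensors.sense(),env.grip_depth)
E
```

```text
drive.py
pics
workcell.py
scene [[432.13, 0.0, 262.94], [0.0, 432.13, 188.6], [0.0, 0.0, 1.0]] [[0.5571, -0.8304, -0.01, -0.3099], [-0.5871, -0.3852, -0.712, 0.3374], [0.5874, 0.4025, -0.7021, 0.9606], [0.0, 0.0, 0.0, 1.0]]
top [[426.96, 0.0, 254.23], [0.0, 426.96, 192.58], [0.0, 0.0, 1.0]] [[0.014, -0.9995, 0.0284, -0.0641], [-0.9855, -0.0186, -0.1689, 0.5265], [0.1694, -0.0256, -0.9852, 1.3419], [0.0, 0.0, 0.0, 1.0]]
{'time_s': 0.1, 'joint_positions': array([ 1.14040113e+00,  1.24464051e-01,  1.65149861e+00,  6.52147707e-06,
        1.36750726e+00, -8.25892570e-02]), 'joint_velocities': array([-0.00063883, -0.00301659, -0.00164407,  0.0013843 ,  0.00019996,
       -0.00024078]), 'tau': array([ 3.90552241e-04, -4.18884122e+01, -3.61095715e+01,  7.76483514e-02,
        4.62278165e-02, -6.35737410e-05]), 'position': array([0.22132498, 0.61055587, 0.21351729]), 'orientation': array([-2.41209820e-04,  1.73028333e-01,  9.84916400e-01, -9.07117664e-04]), 'wrist_force': array([ 0.46601964,  0.35347713, -0.35364523]), 'moment': array([-0.00639234,  0.01964395, -0.00063029]), 'finger_force': 0.0, 'gripper_width': 0.09502992494814168} -0.0188
```

View pics/scene0.png

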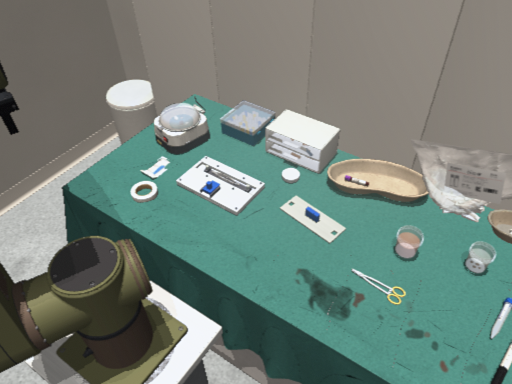

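View pics/top0.png

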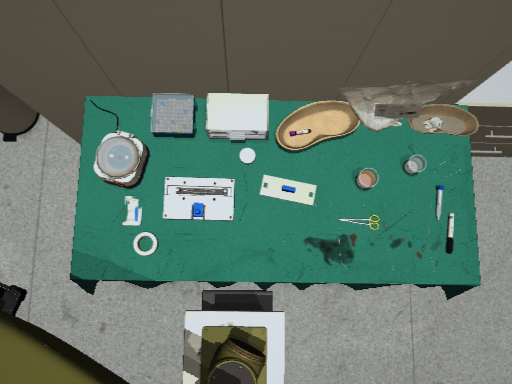

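The scene view shows the cassette around (220,185) with its blue catch at (210,187), and the plate around (313,217) with its grip bar at (313,213). The top view shows the cassette at (199,199), the catch at (198,210), the plate at (288,190) and the grip bar at (288,188).

```bash
cat > h.py <<'E'
from workcell import env, viewer, sensors
import cv2,numpy as np
C={n:viewer.get_calibration(n) for n in("scene","top")}
def ray(n,p):
    K=np.array(C[n]["camera_matrix"]);T=np.array(C[n]["world_to_cam"]);R=T[:3,:3]
    d=(R.T@np.linalg.inv(K)@np.c_[np.reshape(p,(-1,2)),np.ones(len(np.reshape(p,(-1,2))))].T).T
    return -R.T@T[:3,3],d
def onz(n,p,z):
    o,d=ray(n,p); return o+d*((z-o[2])/d[:,2])[:,None]
def tri(pa,pb):
    o1,d1=ray("scene",pa);o2,d2=ray("top",pb);d1=d1[0]/np.linalg.norm(d1[0]);d2=d2[0]/np.linalg.norm(d2[0])
    s=np.linalg.lstsq(np.c_[d1,-d2],o2-o1,rcond=None)[0];a=o1+s[0]*d1;b=o2+s[1]*d2
    return (a+b)/2,np.linalg.norm(a-b)
def blobs(m,amin=20):
    k,l,s,c=cv2.connectedComponentsWithStats(m.astype(np.uint8)*255)
    return [(c[i],s[i,4],l==i) for i in range(1,k) if s[i,4]>=amin]
def blue(im):
    h=cv2.cvtColor(im,cv2.COLOR_RGB2HSV).astype(int); return (h[...,0]>100)&(h[...,0]<130)&(h[...,1]>130)&(h[...,2]>60)
def light(im):
    h=cv2.cvtColor(im,cv2.COLOR_RGB2HSV).astype(int); return ((h[...,1]<75)&(h[...,2]>110))|blue(im)
def rect(n,mask,z):
    c=max(cv2.findContours(mask.astype(np.uint8),cv2.RETR_EXTERNAL,cv2.CHAIN_APPROX_NONE)[0],key=len)
    q=onz(n,c.reshape(-1,2).astype(float),z)[:,:2]
    r=cv2.minAreaRect((q*1000).astype(np.float32)); return r
E
python3 - <<'E'
from h import *
out=[]
for n in C:
    im=cv2.cvtColor(cv2.imread(f"pics/{n}0.png"),cv2.COLOR_BGR2RGB)
    for c,a,m in blobs(blue(im),15): print(n,"blue",c.round(1),a)
    for c,a,m in blobs(light(im),500):
        if (n=="top" and 160<c[0]<320 and 160<c[1]<220) or (n=="scene" and 180<c[0]<340 and 150<c[1]<240):
            print(n,"light",c.round(1),a)
            for z in(0,.005,.019): print(z,rect(n,m,z))
    x,y=(155,150) if n=="top" else (165,140)
    out.append(cv2.resize(im[y:y+75 if n=="top" else y+110,x:x+180],None,fx=4,fy=4,interpolation=cv2.INTER_CUBIC))
o=np.vstack(out)[:,:,::-1]; print(o.shape); cv2.imwrite("pics/c1.png",o[:600*2])
cv2.imwrite("pics/ct.png",np.vstack([out[1]])[:,:,::-1]);cv2.imwrite("pics/cs.png",out[0][:,:,::-1])
E
```

```text
scene blue [210.3 186.6] 121
scene blue [312.3 213.4] 88
scene blue [508.1 300.1] 33
scene light [220.4 183.9] 2678
0 ((517.0970458984375, 132.58062744140625), (245.76596069335938, 157.33822631835938), 89.39192962646484)
0.005 ((513.1989135742188, 129.0338134765625), (244.4179229736328, 156.4752197265625), 89.39192199707031)
0.019 ((502.2848815917969, 119.10272216796875), (240.64337158203125, 154.058837890625), 89.39196014404297)
scene light [312.8 218.7] 1322
0 ((547.65478515625, -170.3524169921875), (187.8805694580078, 77.09040069580078), 79.33930969238281)
0.005 ((543.5892944335938, -172.23764038085938), (186.85000610351562, 76.66751098632812), 79.33932495117188)
0.019 ((532.2057495117188, -177.5162353515625), (183.9644775390625, 75.48353576660156), 79.33929443359375)
top blue [440.4 186.9] 27
top blue [288.2 188.5] 56
top blue [197.6 209.6] 138
top blue [135.7 213.1] 31
top light [287.7 189.6] 1103
0 ((547.9156494140625, -169.240966796875), (184.60630798339844, 71.56982421875), 79.12239074707031)
0.005 ((547.0117797851562, -168.71217346191406), (183.95294189453125, 71.3165283203125), 79.12239074707031)
0.019 ((544.4807739257812, -167.23150634765625), (182.1236114501953, 70.60733032226562), 79.12239074707031)
top light [198.1 198.9] 2635
0 ((513.7269897460938, 129.2714080810547), (234.70779418945312, 141.97402954101562), 89.38494873046875)
0.005 ((512.9441528320312, 128.74375915527344), (233.87713623046875, 141.47157287597656), 89.38494873046875)
0.019 ((510.75189208984375, 127.2663345336914), (231.55130004882812, 140.064697265625), 89.38494873046875)
(740, 720, 3)
```

View pics/ct.png

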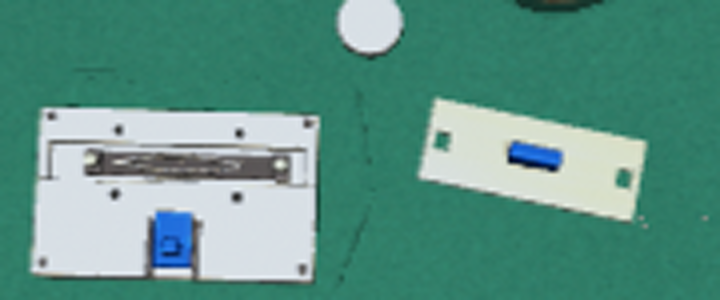

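View pics/cs.png

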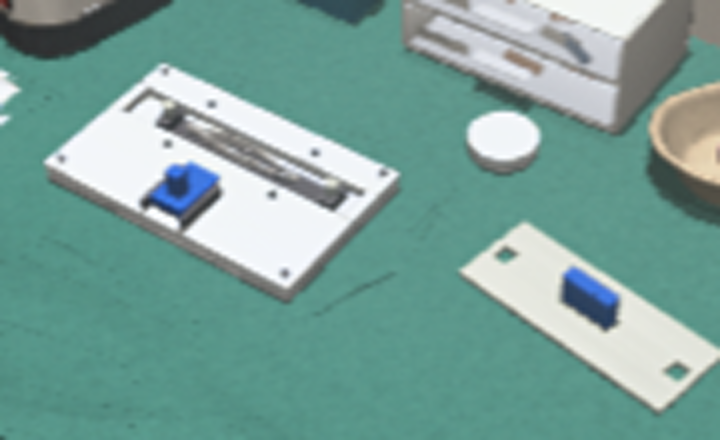

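Run:
```python
from h import *
S=lambda p:[p[0]/4+165-.375,p[1]/4+140-.375]
T=lambda p:[p[0]/4+155-.375,p[1]/4+150-.375]
for nm,s,t in [("sTL",(165,72),(52,116)),("sTR",(383,174),(308,124)),("sBL",(61,159),(42,262)),("sBR",(284,273),(303,269)),
 ("dTL",(211,104),(118,130)),("dTR",(315,153),(239,133)),("dBL",(168,144),(115,195)),("dBR",(272,195),(237,198)),
 ("hole1",(507,254),(442,140)),("hole2",(677,371),(624,178)),("grip",(591,286),(535,154)),("knob",(179,170),(171,242))]:
    p,e=tri(S(s),T(t)); print(nm,(p*1000).round(1),round(e*1000,1))
for nm,t,z in [("stud+",(92,158),.029),("stud-",(281,164),.029),("sTL",(52,116),.019),("sTR",(308,124),.019),("sBL",(42,262),.019),("sBR",(303,269),.019),("knob",(171,242),.054),("grip",(535,154),.033)]:
    print(nm,(onz("top",T(t),z)[0]*1000).round(1))
```

```text
sTL [574.9 232.4  13.1] 0.4
sTR [572.   19.7  14.5] 0.2
sBL [452.9 234.7  12.6] 0.7
sBR [450.1  21.3  14.5] 0.7
dTL [564.  177.2  13.9] 0.5
dTR [563.6  76.8  13.2] 0.7
dBL [509.8 177.1  13.2] 1.6
dBR [508.8  76.7  13.6] 0.8
hole1 [ 5.637e+02 -9.350e+01  2.000e-01] 1.5
hole2 [ 533.9 -246.9   -0. ] 0.6
grip [ 548.6 -169.4   25.3] 1.5
knob [466.7 126.5  46.9] 0.2
stud+ [537.1 195.5  29. ]
stud- [535.1  40.7  29. ]
sTL [573.6 231.5  19. ]
sTR [571.   19.6  19. ]
sBL [451.9 233.8  19. ]
sBR [449.9  21.   19. ]
knob [465.8 125.7  54. ]
grip [ 546.7 -168.    33. ]
```

Careful with the scale: shifts go in shares of 0.8 m and turns go in shares of pi/2 rad. That gives: -0.311 m / 0.8 = -0.3888, -0.286 m / 0.8 = -0.3575, 0.7 rad / 1.5708 = 0.4456.

```bash
python3 drive.py '[[[0.06,-0.3575,-0.3888,0,0,0,0.4456],[0.06,-0.3575,-0.3888,0,0,0,0.4456],[0.06,-0.3575,-0.3888,0,0,0,0.4456],[0.06,-0.3575,-0.3888,0,0,0,0.4456],[0.06,-0.3575,-0.3888,0,0,0,0.4456],[0.06,-0.3575,-0.3888,0,0,0,0.4456],[0.06,-0.3575,-0.3888,0,0,0,0.4456]]]' 25
cat > go.py <<'E'
import sys,numpy as np
from h import env, viewer, sensors
from scipy.spatial.transform import Rotation as Ro
s=sensors.sense();q=s["orientation"];R=Ro.from_quat([q[1],q[2],q[3],q[0]])
x,y,z,yaw=map(float,sys.argv[1:])   # target TCP, angle of tool y axis in world
G=Ro.from_matrix(np.c_[[np.sin(yaw),-np.cos(yaw),0],[np.cos(yaw),np.sin(yaw),0],[0,0,-1]])
print("t",round(s["time_s"],2),"shift",R.inv().apply(np.array([x,y,z])-s["position"]).round(4),"rot",(R.inv()*G).as_rotvec().round(4),"F",s["wrist_force"].round(1),"j",s["joint_positions"].round(2),s["position"].round(4))
E
python3 go.py .547 -.169 .12 -.19
```

```text
time_s: 0.98
position: [0.3847, 0.219, 0.2143]
orientation: [0.0, 0.501, 0.866, -0.0]
wrist_force: [0.5, 0.3, 0.1]
gripper_width: 0.06
finger_force: 0.0Traceback (most recent call last):
  File "go.py", line 6, in <module>
    G=Ro.from_matrix(np.c_[[np.sin(yaw),-np.cos(yaw),0],[np.cos(yaw),np.sin(yaw),0],[0,0,-1]])
  File "scipy/spatial/transform/_rotation.pyx", line 1143, in scipy.spatial.transform._rotation.Rotation.from_matrix
ValueError: Non-positive determinant (left-handed or null coordinate frame) in rotation matrix 0: [[-0.18885889  0.98200424  0.        ]
 [-0.98200424 -0.18885889  0.        ]
 [ 0.          0.         -1.        ]].
```

```bash
sed -i 's/\[np.sin(yaw),-np.cos(yaw),0\]/[-np.sin(yaw),np.cos(yaw),0]/' go.py; python3 go.py .547 -.169 .12 -.19
```

```text
t 0.97 shift [-0.4173 -0.0528  0.0944] rot [1.000e-04 2.000e-04 7.121e-01] F [0.5 0.3 0.1] j [ 0.4  -0.36  2.09 -0.    1.41 -0.13] [0.3847 0.219  0.2143]
```

To row units: -0.417 m / 0.8 = -0.5213, 0.094 m / 0.8 = 0.1175, 0.712 rad / 1.5708 = 0.4533.

```bash
python3 drive.py '[[[0.06,-0.5213,-0.0663,0.1175,0,0,0.4533],[0.06,-0.5213,-0.0663,0.1175,0,0,0.4533],[0.06,-0.5213,-0.0663,0.1175,0,0,0.4533],[0.06,-0.5213,-0.0663,0.1175,0,0,0.4533],[0.06,-0.5213,-0.0663,0.1175,0,0,0.4533],[0.06,-0.5213,-0.0663,0.1175,0,0,0.4533],[0.06,-0.5213,-0.0663,0.1175,0,0,0.4533],[0.06,-0.5213,-0.0663,0.1175,0,0,0.4533]]]'
python3 go.py .547 -.169 .009 -.19
```

```text
time_s: 1.98
position: [0.5464, -0.1693, 0.1186]
orientation: [-0.001, 0.772, 0.636, -0.001]
wrist_force: [0.4, 0.1, -0.4]
gripper_width: 0.0598
finger_force: 0.0
t 1.98 shift [0.0003 0.0009 0.1096] rot [-0.0032 -0.0003 -0.0033] F [ 0.4  0.1 -0.4] j [-0.39  0.03  1.91 -0.    1.2  -0.2 ] [ 0.5464 -0.1693  0.1186]
```

To row units: 0.11 m / 0.8 = 0.1375, 0.06 m / 0.8 = 0.075.

```bash
python3 drive.py '[[[0.05,0,0,0.075,0,0,0],[0.05,0,0,0.125,0,0,0],[0.05,0,0,0.1375,0,0,0],[0.05,0,0,0.1375,0,0,0],[0.0,0,0,0.1375,0,0,0],[0.0,0,0,0.1375,0,0,0],[0.0,0,0,0.1375,0,0,0],[0.0,0,0,0.1375,0,0,0]]]' 25
python3 go.py .547 -.169 .009 -.19
```

```text
time_s: 2.98
position: [0.5471, -0.1666, 0.0111]
orientation: [0.0, 0.771, 0.637, 0.0]
wrist_force: [-0.7, 0.3, -0.5]
gripper_width: 0.0157
finger_force: 0.1
t 2.98 shift [-0.0023  0.0004  0.0021] rot [0.0007 0.0002 0.001 ] F [-0.7  0.3 -0.5] j [-0.39  0.17  1.97 -0.    1.   -0.2 ] [ 0.5471 -0.1666  0.0111]
```

To row units: -0.1 m / 0.8 = -0.125, -0.05 m / 0.8 = -0.0625.

```bash
python3 drive.py '[[[0.0,0,0,0,0,0,0],[0.0,0,0,0,0,0,0],[0,0,0,-0.0625,0,0,0],[0,0,0,-0.125,0,0,0],[0,0,0,-0.125,0,0,0]]]' 30
python3 go.py .536 .127 .1 -.011
python3 - <<'E'
from h import *
for n in C:
    im=viewer.read_camera(n); cv2.imwrite(f"pics/{n}1.png",im[:,:,::-1])
    for c,a,m in blobs(blue(im),15): print(n,c.round(1),a)
    if n=="top":
        for c,a,m in blobs(light(im),500): print(c,a)
s=cv2.imread("pics/scene1.png")[150:270,240:400];t=cv2.imread("pics/top1.png")[150:240,230:350]
cv2.imwrite("pics/l1.png",np.hstack([cv2.resize(s,(533,400)),cv2.resize(t,(267,400)) if 0 else cv2.resize(t,(267,200)).repeat(2,0)]))
E
```

```text
time_s: 3.6
position: [0.5496, -0.1677, 0.1153]
orientation: [0.004, 0.771, 0.637, 0.002]
wrist_force: [0.0, 0.1, -2.2]
gripper_width: 0.0138
finger_force: 30.0
t 3.6 shift [ 0.2869 -0.0689  0.0142] rot [ 0.0082  0.0025 -0.178 ] F [ 0.   0.1 -2.2] j [-0.39  0.04  1.92 -0.    1.18 -0.2 ] [ 0.5496 -0.1677  0.1153]
scene [210.3 186.6] 116
scene [319.2 189. ] 49
scene [508.1 300.1] 33
top [440.4 186.9] 27
top [197.5 209.6] 137
top [135.7 213.1] 31
[491.98920086  90.31173506] 1389
[385.01805629 104.89803505] 1883
[171.92782233 112.45219001] 1621
[237.21530575 114.85975833] 2731
[ 67.97703038 278.33566409] 28603
[438.01236094 123.93077874] 809
[117.65350184 156.52659294] 1899
[408.45808178 316.2288059 ] 27661
[198.21050684 198.61006289] 2703
```

View pics/l1.png

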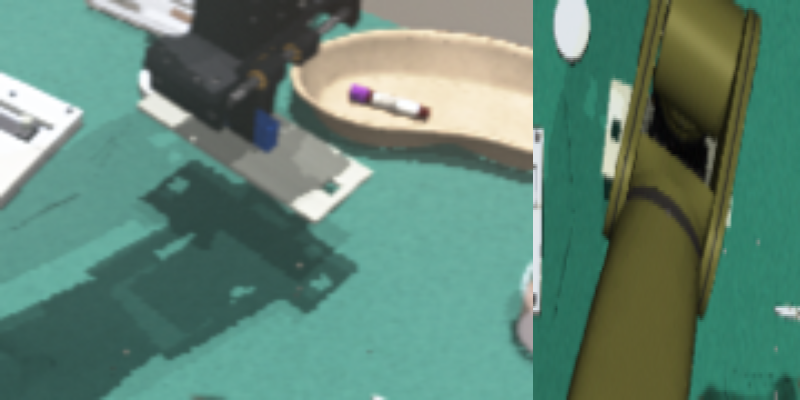

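The plate hangs level from the grip bar (bar at about (265,130) in the crop). Next I carry it over the cassette.

To row units: 0.288 m / 0.8 = 0.36, -0.069 m / 0.8 = -0.0863, -0.178 rad / 1.5708 = -0.1133.

```bash
python3 drive.py '[[[0,0.36,-0.0863,0.0188,0,0,-0.1133],[0,0.36,-0.0863,0.0188,0,0,-0.1133],[0,0.36,-0.0863,0.0188,0,0,-0.1133],[0,0.36,-0.0863,0.0188,0,0,-0.1133],[0,0.36,-0.0863,0.0188,0,0,-0.1133],[0,0.36,-0.0863,0.0188,0,0,-0.1133],[0,0.36,-0.0863,0.0188,0,0,-0.1133]]]'
python3 go.py .536 .1285 .055 -.011;python3 - <<'E'
from h import *
for n in C:
    im=viewer.read_camera(n); cv2.imwrite(f"pics/{n}2.png",im[:,:,::-1])
s=cv2.imread("pics/scene2.png")[140:230,160:280];t=cv2.imread("pics/top2.png")[160:250,140:260]
cv2.imwrite("pics/l2.png",cv2.resize(np.hstack([s,t]),(800,300),interpolation=cv2.INTER_CUBIC))
E
```

```text
time_s: 4.58
position: [0.5316, 0.1288, 0.0933]
orientation: [-0.001, 0.711, 0.703, -0.002]
wrist_force: [-1.4, -0.7, -2.7]
gripper_width: 0.0139
finger_force: 30.0
t 4.58 shift [-0.0002  0.0046  0.0383] rot [-0.0041  0.0011  0.0005] F [-1.4 -0.7 -2.7] j [ 0.14  0.01  1.98 -0.    1.15  0.15] [0.5316 0.1288 0.0933]
```

View pics/l2.png

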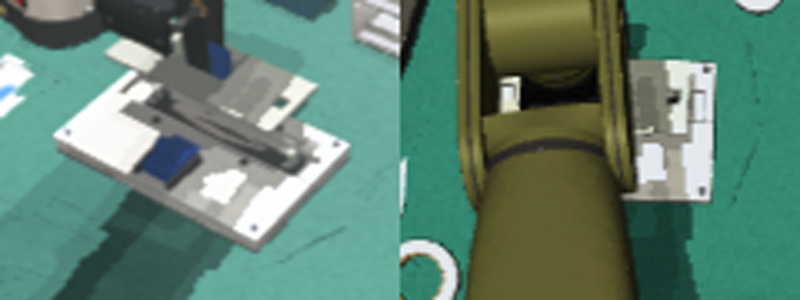

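The plate is level above the cassette. In the top view its -y hole shows at about pixel (221.3,189.4).

```bash
python3 - <<'E'
from h import *
print(onz("top",[221.3-.35,189.4-.35],.087)*1000)
E
python3 drive.py '[[[0,0,0.0056,0.0313,-0.0025,0,0],[0,0,0.0056,0.0438,-0.0025,0,0],[0,0,0.0056,0.0438,-0.0025,0,0]]]'
python3 go.py .536 .1285 .04 -.011
```

```text
[[529.70898826  50.67469813  87.        ]]
time_s: 5.05
position: [0.5367, 0.1283, 0.0595]
orientation: [0.001, 0.711, 0.703, 0.0]
wrist_force: [0.4, -0.3, -2.7]
gripper_width: 0.0135
finger_force: 30.0
t 5.05 shift [ 0.0002 -0.0007  0.0195] rot [ 0.0012  0.0005 -0.0013] F [ 0.4 -0.3 -2.7] j [ 0.14  0.06  2.   -0.    1.08  0.15] [0.5367 0.1283 0.0595]
```

To row units: 0.017 m / 0.8 = 0.0213, 0.016 m / 0.8 = 0.02.

```bash
python3 drive.py '[[[0,0,-0.0006,0.015,0,0,0],[0,0,-0.0006,0.02,0,0,0],[0,0,-0.0006,0.0213,0,0,0]]]'
python3 drive.py '[[[0,0,0,0.0013,0,0,0],[0,0,0,0.0019,0,0,0]]]'
python3 go.py .536 .1285 .04 -.011
```

```text
time_s: 5.42
position: [0.537, 0.1293, 0.0433]
orientation: [0.001, 0.711, 0.703, 0.001]
wrist_force: [-0.5, -0.1, -2.5]
gripper_width: 0.0142
finger_force: 30.0
time_s: 5.68
position: [0.5375, 0.1294, 0.0424]
orientation: [0.002, 0.711, 0.703, 0.002]
wrist_force: [0.6, 0.0, -1.7]
gripper_width: 0.0138
finger_force: 30.0
t 5.67 shift [-0.0009 -0.0015  0.0024] rot [ 0.0046 -0.0001  0.0002] F [ 0.6  0.  -1.7] j [ 0.14  0.08  2.01 -0.    1.05  0.15] [0.5375 0.1294 0.0424]
```

To row units: -0.001 m / 0.8 = -0.0013.

```bash
for i in 1; do python3 drive.py '[[[0,0,-0.0013,0.0013,0,0,0],[0,0,-0.0013,0.0013,0,0,0]]]'; python3 drive.py '[[[0,0,0,0.0013,0,0,0],[0,0,0,0.0013,0,0,0]]]';  python3 drive.py '[[[0,0,0,0.0013,0,0,0],[0,0,0,0.0013,0,0,0]]]'; done | grep -E "pos|wrist"
```

```text
position: [0.5361, 0.1293, 0.0411]
wrist_force: [-0.3, -0.2, -2.4]
position: [0.5363, 0.1293, 0.0402]
wrist_force: [-0.0, 0.1, -2.6]
position: [0.5363, 0.1293, 0.04]
wrist_force: [-3.7, 0.4, 5.3]
```

To row units: -0.003 m / 0.8 = -0.0038, -0.002 m / 0.8 = -0.0025.

```bash
python3 drive.py '[[[0,-0.0013,0,0,0,0,0],[0,-0.0025,0,0,0,0,0],[0,-0.0038,0,0,0,0,0]]]' | grep -E "pos|wrist";python3 drive.py '[[[0,-0.0013,0,0,0,0,0],[0,-0.0025,0,0,0,0,0]]]'  | grep -E "pos|wrist"
```

```text
position: [0.5373, 0.1269, 0.04]
wrist_force: [-0.1, 4.9, 4.9]
position: [0.5371, 0.1245, 0.0398]
wrist_force: [1.0, 4.3, 4.1]
```

```bash
for k in 1; do python3 drive.py '[[[0,-0.0013,0,0,0,0,0],[0,-0.0019,0,0,0,0,0]]]'; python3 drive.py '[[[0,-0.0013,0,0,0,0,0],[0,-0.0019,0,0,0,0,0]]]'; python3 drive.py '[[[0,-0.0013,0,0,0,0,0],[0,-0.0019,0,0,0,0,0]]]'; done| grep -E "pos|wrist"
```

```text
position: [0.5344, 0.1217, 0.0373]
wrist_force: [0.4, -0.4, -3.3]
position: [0.5356, 0.1208, 0.0385]
wrist_force: [0.3, 0.5, -2.0]
position: [0.5361, 0.1197, 0.0391]
wrist_force: [0.0, 1.6, -1.9]
```

To row units: 0.0015 m / 0.8 = 0.0019, 0.001 m / 0.8 = 0.0013.

```bash
python3 drive.py '[[[0,0.0013,0,0.0013,0,0,0],[0,0.0013,0,0.0019,0,0,0]]]'| grep -E "pos|wrist"; python3 drive.py '[[[0,0,0,0.0013,0,0,0],[0,0,0,0.0019,0,0,0]]]'| grep -E "pos|wrist"
```

```text
position: [0.5361, 0.1209, 0.0376]
wrist_force: [-0.0, -0.3, -1.8]
position: [0.5361, 0.1208, 0.0361]
wrist_force: [0.5, -0.2, -2.8]
```

To row units: 0.003 m / 0.8 = 0.0038, 0.0015 m / 0.8 = 0.0019.

```bash
python3 drive.py '[[[0,0,0,0.0019,0,0,0],[0,0,0,0.0038,0,0,0]]]'| grep -E "pos|wrist"; python3 drive.py '[[[0,0,0,0.0013,0,0,0],[0,0,0,0.0019,0,0,0]]]'| grep -E "pos|wrist"; python3 drive.py '[[[0,0,0,0.0006,0,0,0],[0,0,0,0.0006,0,0,0]]]'| grep -E "pos|wrist"
```

```text
position: [0.5362, 0.1208, 0.0331]
wrist_force: [-0.5, 0.5, -2.8]
position: [0.5361, 0.1207, 0.0315]
wrist_force: [0.5, -0.1, -2.9]
position: [0.5362, 0.1208, 0.0312]
wrist_force: [0.4, -0.2, -2.3]
```

To row units: 0.0005 m / 0.8 = 0.0006.

```bash
python3 drive.py '[[[0,0,0,0.0006,0,0,0],[0,0,0,0.0006,0,0,0]]]'| grep -E "pos|wrist"; python3 drive.py '[[[0,0,0,0.0006,0,0,0],[0,0,0,0.0006,0,0,0]]]'| grep -E "pos|wrist"
```

```text
position: [0.5363, 0.1208, 0.031]
wrist_force: [-1.5, 0.0, 0.5]
position: [0.5363, 0.1208, 0.0309]
wrist_force: [-3.3, 0.2, 6.0]
```

To row units: -0.09 m / 0.8 = -0.1125, -0.05 m / 0.8 = -0.0625.

```bash
python3 drive.py '[[[0.03,0,0,0,0,0,0],[0.03,0,0,0,0,0,0],[0.03,0,0,0,0,0,0],[0.03,0,0,-0.0625,0,0,0],[0.03,0,0,-0.1125,0,0,0],[0.03,0,0,-0.1125,0,0,0]]]'
python3 go.py .464 .126 .1 1.56;python3 go.py .464 .126 .1 -1.58
```

```text
time_s: 10.3
position: [0.5388, 0.1212, 0.1246]
orientation: [0.004, 0.711, 0.703, 0.005]
wrist_force: [0.3, 0.3, 0.6]
gripper_width: 0.0296
finger_force: 0.0
t 10.3 shift [ 0.004  -0.0752  0.0237] rot [ 0.0107  0.0089 -1.5709] F [0.3 0.3 0.6] j [ 0.12 -0.03  1.96 -0.    1.19  0.14] [0.5388 0.1212 0.1246]
t 10.3 shift [ 0.004  -0.0752  0.0237] rot [ 0.0089 -0.0107  1.569 ] F [0.3 0.3 0.6] j [ 0.12 -0.03  1.96 -0.    1.19  0.14] [0.5388 0.1212 0.1246]
```

To row units: -0.075 m / 0.8 = -0.0938, 0.004 m / 0.8 = 0.005, -0.785 rad / 1.5708 = -0.4997.

```bash
python3 drive.py '[[[0.05,0.005,-0.0938,0,0,0,-0.4997],[0.05,0.005,-0.0938,0,0,0,-0.4997],[0.05,0.005,-0.0938,0,0,0,-0.4997],[0.05,0.005,-0.0938,0,0,0,-0.4997],[0.05,0.005,-0.0938,0,0,0,-0.4997]]]' | grep pos
python3 drive.py '[[[0.05,0,0,0,0,0,-0.4997],[0.05,0,0,0,0,0,-0.4997],[0.05,0,0,0,0,0,-0.4997],[0.05,0,0,0,0,0,-0.4997],[0.05,0,0,0,0,0,-0.4997]]]'
python3 go.py .464 .126 .036 1.56;python3 - <<'E'
from h import *
for n in C:
    im=viewer.read_camera(n); cv2.imwrite(f"pics/{n}3.png",im[:,:,::-1])
    for c,a,m in blobs(blue(im),15): print(n,c.round(1),a)
s=cv2.imread("pics/scene3.png")[140:230,160:280];t=cv2.imread("pics/top3.png")[160:250,140:260]
cv2.imwrite("pics/l3.png",cv2.resize(np.hstack([s,t]),(800,300),interpolation=cv2.INTER_CUBIC))
E
```

```text
position: [0.4601, 0.1255, 0.1186]
time_s: 11.55
position: [0.4605, 0.1255, 0.1191]
orientation: [0.001, 0.007, 1.0, -0.0]
wrist_force: [0.5, 0.2, -0.2]
gripper_width: 0.0501
finger_force: 0.0
t 11.55 shift [-0.0032  0.0005  0.0831] rot [-0.0002  0.0029 -0.003 ] F [ 0.5  0.2 -0.2] j [ 0.15 -0.19  2.12 -0.    1.21 -1.4 ] [0.4605 0.1255 0.1191]
scene [226.5 172. ] 76
scene [210.3 186.7] 115
scene [508.1 300.1] 33
top [440.4 186.9] 27
top [135.7 213.1] 31
```

View pics/l3.png

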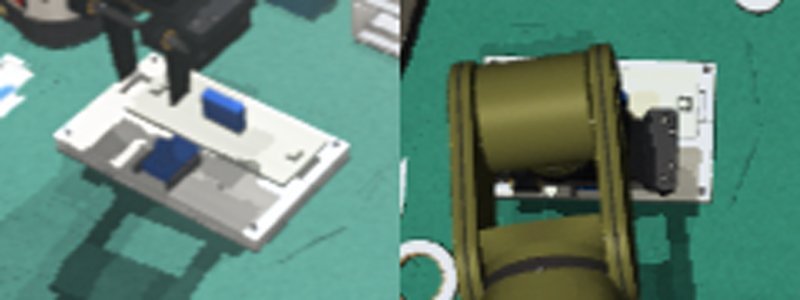

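The plate lies flush, with a stud showing in its hole at (685,103) in the crop. The catch is still open, so I go down onto its knob.

To row units: 0.081 m / 0.8 = 0.1013, 0.075 m / 0.8 = 0.0938.

```bash
python3 drive.py '[[[0.05,-0.0038,0,0.05,0,0,0],[0.05,-0.0038,0,0.0938,0,0,0],[0.05,-0.0038,0,0.1013,0,0,0],[0.05,-0.0038,0,0.1013,0,0,0],[0,-0.0038,0,0.1013,0,0,0],[0,-0.0038,0,0.1013,0,0,0],[0,-0.0038,0,0.1013,0,0,0],[0,-0.0038,0,0.1013,0,0,0]]]' 15
python3 drive.py '[[[0,0,0,0,0,0,0],[0,0,0,0,0,0,0]]]'
python3 go.py .486 .126 .037 1.56
```

```text
time_s: 12.65
position: [0.4644, 0.1257, 0.0392]
orientation: [0.002, 0.006, 1.0, 0.0]
wrist_force: [0.5, 6.3, 2.1]
gripper_width: 0.0156
finger_force: 3.7
time_s: 12.9
position: [0.4645, 0.1264, 0.0393]
orientation: [0.002, 0.006, 1.0, 0.001]
wrist_force: [-0.2, 5.3, 1.1]
gripper_width: 0.0137
finger_force: 15.0
t 12.9 shift [-0.0215 -0.0002  0.0024] rot [ 0.0019  0.0047 -0.0014] F [-0.2  5.3  1.1] j [ 0.15 -0.07  2.17  0.    1.04 -1.41] [0.4645 0.1264 0.0393]
```

Gripped. Tool -x is world +x, so I push 22 mm plus a little more.

To row units: -0.021 m / 0.8 = -0.0263, -0.019 m / 0.8 = -0.0238.

```bash
python3 drive.py '[[[0,-0.0063,0,0,0,0,0],[0,-0.0125,0,0,0,0,0],[0,-0.0188,0,0,0,0,0],[0,-0.0238,0,0,0,0,0],[0,-0.0263,0,0,0,0,0],[0,-0.0263,0,0,0,0,0]]]'|grep -E "pos|wri|wid"
python3 drive.py '[[[0,-0.0013,0,0,0,0,0],[0,-0.0019,0,0,0,0,0],[0,-0.0019,0,0,0,0,0]]]'|grep -E "pos|wri|wid"
```

```text
position: [0.4854, 0.1262, 0.0393]
wrist_force: [-0.6, 5.9, 1.5]
gripper_width: 0.014
position: [0.4865, 0.1262, 0.0392]
wrist_force: [-1.6, 6.0, 2.9]
gripper_width: 0.0142
```

To row units: -0.001 m / 0.8 = -0.0013.

```bash
python3 drive.py '[[[0,-0.0013,0,0,0,0,0],[0,-0.0013,0,0,0,0,0]]]'|grep -E "pos|wri|wid"
python3 drive.py '[[[0,-0.0013,0,0,0,0,0],[0,-0.0013,0,0,0,0,0]]]'|grep -E "pos|wri|wid"
```

```text
position: [0.4866, 0.1262, 0.0392]
wrist_force: [-5.3, 5.8, 6.1]
gripper_width: 0.014
position: [0.4867, 0.1262, 0.0391]
wrist_force: [-7.7, 5.9, 7.9]
gripper_width: 0.0136
```

The catch has hit its stop at about 22 mm. I release it and back off.

To row units: -0.13 m / 0.8 = -0.1625, -0.12 m / 0.8 = -0.15.

```bash
python3 drive.py '[[[0.045,0,0,0,0,0,0],[0.045,0,0,0,0,0,0],[0.045,0,0,0,0,0,0],[0.045,0,0,-0.075,0,0,0],[0.045,0,0,-0.15,0,0,0],[0.045,0.075,0,-0.1625,0,0,0],[0.045,0.125,0,-0.1625,0,0,0],[0.045,0.125,0,-0.1625,0,0,0]]]'
python3 - <<'E'
from h import *
for n in C:
    im=viewer.read_camera(n); cv2.imwrite(f"pics/{n}4.png",im[:,:,::-1])
    for c,a,m in blobs(blue(im),15): print(n,c.round(1),a)
s=cv2.imread("pics/scene4.png")[140:230,160:280];t=cv2.imread("pics/top4.png")[160:250,140:260]
cv2.imwrite("pics/l4.png",cv2.resize(np.hstack([s,t]),(800,300),interpolation=cv2.INTER_CUBIC))
E
```

```text
time_s: 15.52
position: [0.3867, 0.1264, 0.1684]
orientation: [0.003, 0.006, 1.0, -0.0]
wrist_force: [0.4, 0.5, 0.3]
gripper_width: 0.0452
finger_force: 0.0
scene [226.  170.8] 51
scene [215.1 182.4] 102
scene [508.1 300.1] 33
top [440.4 186.9] 27
top [200.9 189. ] 64
top [199.2 200. ] 61
top [135.7 213.1] 31
```

View pics/l4.png

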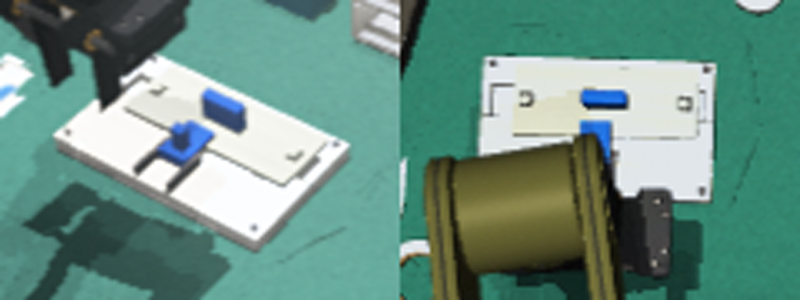

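The plate is flush with both studs in their holes at (526,98) and (685,103), the blue tongue reaches over its edge, and the arm is clear.

```bash
python3 -c "
from workcell import env, viewer, sensors
print(env.hand_in())"
```

```text
the job is handed in; nothing more can be done
None
```

I handed the job in at about 15.6 s of the 67 s: the plate lies flush over both studs, the catch is pushed to its stop (about 22 mm), the arm is clear, and pressing force stayed near 9 N; the hand-in returned no verdict.

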